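Two joinery kits from the bench and the dowel rack

ROBOT

A 6-joint arm with a two-finger parallel gripper is mounted at the origin on the work surface. World frame = base frame: x ahead of the robot, y to its left, z up, the work surface at z = 0. Lengths are in m, angles in rad, forces in N, time in s.
With the tool pointing down it reaches from about 0.4 to 0.825 m from the base axis. Payload 7 kg.
Tool frame: the origin (TCP) lies at the very end of the fingers, on their centre line; the grasp point (between the pads) lies 19 mm behind it; z points along the fingers, y is the line along which they close (so a half turn about z gives the same grasp; the last joint's range is limited). The gripper opens to 88 mm and grips with 3 to 60 N. Pads are 19 mm wide; open, the fingers measure 130 mm over their backs; the gripper's body (78 mm by 193 mm) begins 47 mm behind the grasp point.
Start: joints at [0.288, 0.359, 0.012, 0, -1.224, -0.288], TCP at [0.675, -0, 0.227] pointing down, gripper open.
Joint ranges: [-3.07, 3.07], [-1.43, 2.12], [-1.02, 1.25], [-3.03, 1.67], [-3.05, -0], [-3.03, 3.03]. Speed limits (rad/s): [2.39, 2.39, 3.01, 3.14, 3.14, 3.14].

INTERFACE

Orientations are given as a 3x3 rotation matrix whose columns are the frame's x, y, z axes.
In Python, from rig import manip gives the robot as it stands.
- The arm moves only by the tool drive_tool, never from a script. Its argument "motion" is a list that holds one entry, the list of rows, each a list of 6 numbers: the shift along the tool's x, y, z in m, then the turn, a rotation vector about the tool's x, y, z in degrees. A call has exactly 10 rows; each row is the pose to reach, as a shift and turn from the pose commanded when the call began, along the tool's axes at that moment; what a row does not reach only later rows make up. A row lasts 1/8 s, in which the tool goes at most 62.5 mm and 10.7 degrees, less where a joint would pass 70% of its speed; a pose out of reach is approached as far as the arm can. A call with a gripper value outside its range is refused whole. "claw" is the opening, from 0 (shut) to 1 (fully open), set as the call begins (left out, the last holds). The fingers move at their own pace and stop on an object; "grip_force" is the grip in N (left out, the last holds). Time passes only in rows, so rows that repeat a pose let the fingers close, or fill a call up. It gives the time, the measured TCP pose, the force, the opening and the grip force at its end, in the units of the state.
- manip.sense(): the state, without advancing time (a new reading comes with each control period).
- manip.snapshot(name): name is "scene" or "side" or "wrist"; returns a dict with "frame" (420x560x3 uint8, red, green, blue), "depth" (420x560 float32, m along the optical axis (not along the pixel's ray), 0 where there is no reading), "intrinsics" (3x3 intrinsics, pixels), "D" ([k1, k2, p1, p2, k3] as OpenCV has them; the pictures are not rectified), "extrinsics" (4x4, takes a point from camera to world coordinates); the wrist camera has in their place "mount" (4x4, takes a point from camera to tool coordinates, whose origin is the TCP and whose axes are the flange's). Camera axes: x right, y down, z forward; pixel columns grow to the right and rows downward; lengths in m; the calibration is good to about 2 mm. A picture is of the moment at which its call begins: read the wrist's pose just before it.
- manip.sign_off(): hands the job in; it is judged then, once.
Trained networks look in the newest picture that a camera, given by its name, has taken for a name from the list of things; names that differ only in an ending like _2 or _b are one class to them, and where a whole thing is asked for, a point or a joint stands for the part that bears it (a point fixed in the world has none). Each returns a list of dicts, best first, with "p" (0 to 1); they miss things now and then, are a little off and sometimes report something else, mostly with a low value. They report only what shows in the picture. A call takes as long as a camera call. They do not tell look-alikes from the thing itself.
- manip.masks_of(camera, query): "region" (420x560 bool, what is visible of it) and "uv" ([column, row] in pixels, amid what is visible of it).
The state is a dict: "time": time; "joints": joint angles; "joint_vel": joint speeds; "tau": joint torques, N m; "position": TCP position; "tcp_rot": TCP orientation; "contact_force": force on the tool from outside, world axes, zero at the start; "moment": the same for the moment, N m; "finger_gap": finger opening in m; "gripper_force": force on a finger pad.
Only numpy, scipy, OpenCV 4.12 (cv2) and the standard library are available. Lean on these libraries where they do the work, as an engineer would, in place of code of your own. Each camera call takes 0.05 s, during which the arm holds its last target. There are 200 camera calls.

TASK

Make up two parts kits. In the short tray: one dowel lying in the V cradle and the drawer knob standing upright in the plain pocket; in the long tray: one dowel lying in the V cradle, the L-shaped corner block flat in the middle pocket and the tenon block flat in the end pocket. Take each dowel from the front of the sloped rack so that the others roll down, leave the last dowel at the front of the rack, and do not disturb the square foot.

Things in the scene. Friction and masses are not known exactly. Their poses are not given: they have to be found in the camera images.
- tray_short: Fixed wooden tray 149 (x) x 114 (y), origin at centre of underside. Floor 4 thick; edge and divider strips 5 wide, tops 12 up. Two pockets along x, 104 wide: cradle pocket (56 long) at x=-41.5 mm; plain pocket (78 long) at x=+30.5. Cradle: two brown boards, 40 long in y, 48 wide together, sloping 15 deg into a V along y; a dowel in it lies along y, its axis 26.6 above the underside.
- tray_long: Fixed wooden tray like the short one, with the same floor, strips, heights and V cradle, but 240 (x) x 114 (y), origin at centre of underside. Three pockets along x, each 104 wide: cradle pocket (56 long) centred at x=-87 mm (dowel along y, axis 26.6 above the underside); middle plain pocket (78 long) at x=-15; end plain pocket (86 long) at x=+72.
- rack: Fixed wooden lane for dowels, falling 12 deg to its -x, where a stop holds the front one. Origin on the bench below the front dowel's axis (46 mm up, along y). Lane x=-25 to +133. Bed and stop at the front are 36 wide: the front dowel's ends stick out 7, free to grip. Side guides from x=+26 back, at y=+-28 to 33, up to axis height. 3 dowels touch, 34 apart; lift one and those behind roll down.
- dowel_front: Plain beech dowel 34 in diameter and 50 long, 35 g, lying across the rack, the lowest of the three identical dowels at the start. Origin at its middle on its axis; its y runs along its axis (its x and z turn as it rolls).
- dowel_middle: Identical dowel, second in the lane at the start. Origin at its middle on its axis, y along its axis.
- dowel_back: Identical dowel, last and highest in the lane at the start. Origin at its middle on its axis, y along its axis.
- knob: Turned wooden drawer knob standing upright on the bench, 42 tall, foot 36 in diameter, narrow neck, mushroom head 42 in diameter (widest from 26 to 34 above its foot), 40 g. Origin at the centre of its underside, z up.
- corner_block: L-shaped wooden block lying flat, 38 high, both legs 56 long outside and 20 wide, 55 g. Origin on the underside at the centre of the 56 x 56 outline. One leg runs along its y with its middle line at x = -18 mm, the other along its x with its middle line at y = -18 mm; the inner corner is open towards +x, +y.
- tenon_block: Short wooden rail end lying flat: body 26 wide (its x), 46 long (its y), 36 high, from y = -32 to +14 mm, then a tenon 10 wide, 18 long and 24 high (6 to 30 above the underside) to y = +32 mm; 40 g. Origin on the underside at the centre of the 64 mm overall length.
- square_foot: Squat square furniture foot standing on the bench, 32 tall: top 50 x 50, stepped in to 36 x 36 below. Not part of either kit. Origin at the centre of its underside.
There are look-alikes about, which are no part of the job. Leave any green or yellow look-alike of the dowel_back alone.

How it is judged:
By the outcome, as a careful person would: the job done as asked, in the order asked, and still so for the second after the job is handed in, with the robot touching nothing.
It also fails if it takes over 115 s, if anything falls off the work surface, if the arm or the gripper's body presses on something with over 40 N, if the wrist force passes 120 N, or if a joint passes its speed limit or range.

## Working session

There is one attempt and no reset: what is moved stays moved. The work goes in short steps, Python scripts to look and compute and a tool call to move; the robot and the scene stay as the last step left them, time stands still between calls to the robot, and variables do not carry over. Pictures are saved under pics/ and viewed, at most 14 in all, crops included, and the job is handed in when it is done.

Besides the shell and the picture viewer there is one more tool, called after "Emit:" as name([rows], argument=value, ...), one row to a line, values as JSON. drive_tool: Moves the arm, as the interface text tells. Its arguments: {"type":"object","properties":{"motion":{"type":"array","items":{"type":"array","items":{"type":"array","items":{"type":"number"}}}},"claw":{"type":"number"},"grip_force":{"type":"number"}},"required":["motion"]}

```bash
ls; mkdir -p pics; python3 - <<'E'
from rig import manip
import cv2
print(manip.sense())
for c in ("scene","side"):
    s=manip.snapshot(c); cv2.imwrite(f"pics/{c}0.png",s["frame"][:,:,::-1]); print(s["intrinsics"],s["D"],s["extrinsics"])
E
```

```text
pics
{'time': 0.0, 'joints': array([ 2.88096935e-01,  3.59376414e-01,  1.10322631e-02, -3.63488308e-04,
       -1.22410917e+00, -2.88090405e-01]), 'joint_vel': array([-1.72621795e-03,  5.50489160e-05, -2.81929825e-06,  7.11089626e-04,
        6.39119447e-05,  4.89002736e-04]), 'tau': array([-8.00930356e-04, -5.82726967e+01,  2.93058443e+01,  6.99745238e+00,
        6.93249181e-03, -2.06530804e-04]), 'position': array([ 6.74489533e-01, -3.05746280e-05,  2.25615492e-01]), 'tcp_rot': array([[-1.17139974e-04, -9.99998572e-01, -1.68581690e-03],
       [-9.99999983e-01,  1.17381246e-04, -1.43020334e-04],
       [ 1.43218013e-04,  1.68580012e-03, -9.99998569e-01]]), 'contact_force': array([-0.08392253,  0.5420303 ,  0.12139335]), 'moment': array([ 0.04384018, -0.04392668, -0.01209907]), 'gripper_force': 0.0, 'finger_gap': 0.08764698934448258}
[[514.89563675   0.         281.00557433]
 [  0.         514.89563675 217.74164759]
 [  0.           0.           1.        ]] [0.04503289 0.         0.         0.         0.        ] [[-0.67434563  0.63813494 -0.37153973  1.01739931]
 [ 0.73841316  0.58140383 -0.34163663  0.42603946]
 [-0.00199565 -0.50473099 -0.86327437  1.13128865]
 [ 0.          0.          0.          1.        ]]
[[384.1639931    0.         283.25967414]
 [  0.         384.1639931  208.09584503]
 [  0.           0.           1.        ]] [-0.09028991  0.          0.          0.          0.        ] [[ 0.8901108  -0.29760928  0.34515428  0.23931812]
 [-0.45574285 -0.57942604  0.67569514 -0.66982913]
 [-0.00110176 -0.75874514 -0.65138668  0.70754199]
 [ 0.          0.          0.          1.        ]]
```

View pics/scene0.png

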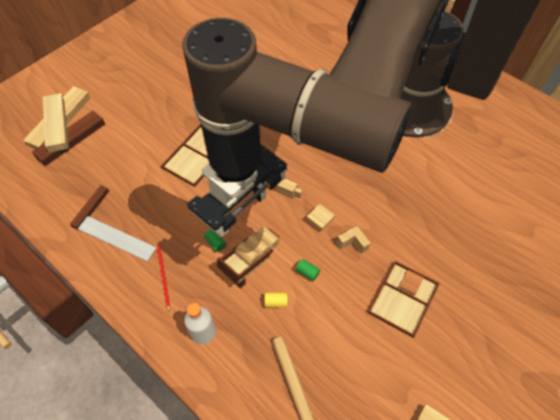

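View pics/side0.png

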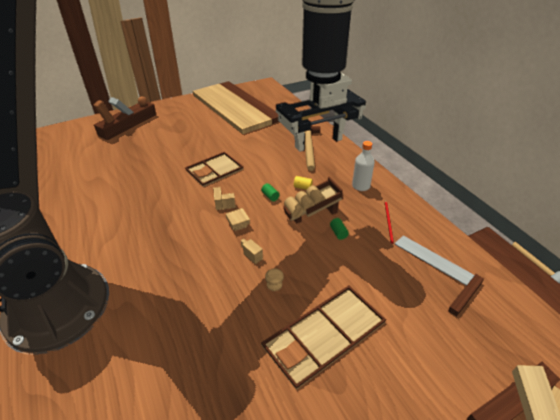

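```bash
cat > h.py <<'E'
from rig import manip
import numpy as np, cv2
def cloud(cam,s,T=None):
    d=s["depth"]; K=s["intrinsics"]
    v,u=np.mgrid[:420,:560]
    n=cv2.undistortPoints(np.stack([u,v],-1).reshape(-1,1,2).astype(np.float64),K,np.array(s["D"])).reshape(420,560,2)
    P=np.dstack([n*d[...,None],d,np.ones_like(d)])
    T=s["extrinsics"] if T is None else T
    W=P@np.asarray(T).T; W=W[...,:3]; W[d==0]=np.nan
    return W
def look(cam):
    if cam=="wrist":
        st=manip.sense(); s=manip.snapshot(cam); T=np.eye(4); T[:3,:3]=st["tcp_rot"]; T[:3,3]=st["position"]; T=T@np.asarray(s["mount"])
    else: s=manip.snapshot(cam); T=s["extrinsics"]
    return s,cloud(cam,s,T),T
def rect(xy):
    (c,wh,a)=cv2.minAreaRect((xy*1000).astype(np.float32)); return np.round(c,1),np.round(wh,1),round(a,1)
E
python3 - <<'E'
from h import *
for cam in ("scene","side"):
    s,W,T=look(cam); np.savez(f"/tmp/{cam}.npz",W=W,f=s["frame"])
    print(cam)
    for q in ["tray_short","tray_long","rack","dowel_front","knob","corner_block","tenon_block","square_foot"]:
        for r in manip.masks_of(cam,q)[:7]:
            if r["p"]<.2: continue
            P=W[r["region"]]; P=P[~np.isnan(P[:,0])]
            z=np.percentile(P[:,2],[5,50,95]); 
            col=s["frame"][r["region"]].mean(0).astype(int)
            print(q,round(r["p"],2),np.round(r["uv"]),r["region"].sum(),col,"z",np.round(z*1000),"all",*rect(P[P[:,2]>0.002]),"top",*rect(P[P[:,2]>z[2]-.006]))
s,W,T=look("wrist"); cv2.imwrite("pics/w0.png",s["frame"][:,:,::-1]); print(s["mount"],s["intrinsics"])
E
```

```text
sceneTraceback (most recent call last):
  File "<stdin>", line 11, in <module>
  File "h.py", line 17, in rect
    (c,wh,a)=cv2.minAreaRect((xy*1000).astype(np.float32)); return np.round(c,1),np.round(wh,1),round(a,1)
             ~~~~~~~~~~~~~~~^^^^^^^^^^^^^^^^^^^^^^^^^^^^^^
cv2.error: OpenCV(4.12.0) /io/opencv/modules/imgproc/src/convhull.cpp:143: error: (-215:Assertion failed) total >= 0 && (depth == CV_32F || depth == CV_32S) in function 'convexHull'
```

```bash
sed -i 's/(xy\*1000)/(xy[:,:2]*1000)/' h.py
python3 - <<'E'
from h import *
for cam in ("scene","side"):
    s,W,T=look(cam); np.savez(f"/tmp/{cam}.npz",W=W,f=s["frame"])
    print(cam)
    for q in ["tray_short","tray_long","rack","dowel_front","knob","corner_block","tenon_block","square_foot"]:
        for r in manip.masks_of(cam,q)[:7]:
            if r["p"]<.2: continue
            P=W[r["region"]]; P=P[~np.isnan(P[:,0])]
            z=np.percentile(P[:,2],[5,50,95]); 
            col=s["frame"][r["region"]].mean(0).astype(int)
            print(q,round(r["p"],2),np.round(r["uv"]),r["region"].sum(),col,"z",np.round(z*1000),"all",*rect(P[P[:,2]>0.002]),"top",*rect(P[P[:,2]>z[2]-.006]))
s,W,T=look("wrist"); cv2.imwrite("pics/w0.png",s["frame"][:,:,::-1]); print(s["mount"],s["intrinsics"])
E
```

```text
scene
tray_short 0.82 [399. 300.] 3190 [202 160 106] z [-1.  4. 13.] all [500.1 334.2] [155.2 113.8] 11.7 top [500.2 334.3] [154.1 113.8] 11.8
tray_long 0.97 [190. 162.] 1573 [206 171 115] z [-1.  4. 12.] all [ 640.3 -241.9] [443.5 123.8] 55.9 top [ 640.3 -241.8] [443.5 123.6] 56.0
tray_long 0.52 [355. 236.] 488 [190 150  93] z [ 5. 34. 40.] all [472.8 162.8] [57.2 57.6] 72.4 top [473.1 162.8] [56.4 57.7] 71.0
rack 0.56 [239. 264.] 1026 [135  98  63] z [ 0. 52. 80.] all [696.6  22.6] [ 86.4 140.7] 54.5 top [739.2   6.5] [65.3  9.6] 89.2
dowel_front 0.68 [267. 238.] 288 [198 154  96] z [43. 59. 63.] all [608.2  10.1] [43.6 51.7] 1.1 top [612.   10.9] [53.1 26.5] 84.3
corner_block 0.96 [356. 237.] 546 [189 147  91] z [-1. 33. 40.] all [469.  159.5] [58.2 70.8] 56.6 top [471.8 163. ] [58.5 56.8] 75.5
tenon_block 0.73 [289. 189.] 310 [184 145  91] z [ 7. 30. 38.] all [457.4 -54.3] [31.9 62.8] 16.6 top [459.4 -55.7] [27.5 56.9] 14.3
square_foot 0.93 [315. 214.] 434 [225 184 116] z [17. 30. 34.] all [465.1  58.9] [66.  49.9] 1.2 top [471.4  59. ] [50.7 51.8] 89.6
side
tray_short 0.76 [213.
[... 1003 characters left out ...]
 74.4 top [473.  160.2] [56.5 52.4] 73.7
tenon_block 0.91 [253. 252.] 314 [158 127  80] z [ 8. 31. 37.] all [460.9 -51.7] [31.3 78.1] 7.7 top [462.6 -66.5] [25.1 46.1] 16.0
square_foot 0.74 [241. 217.] 307 [189 154  97] z [17. 31. 34.] all [473.2  54.4] [50.1 48.7] 88.0 top [473.4  55. ] [49.4 49.1] 0.5
[[ 3.21999931e-04 -9.56680266e-01 -2.91140455e-01  7.89466097e-02]
 [ 9.99999277e-01 -2.92737251e-05  1.20218708e-03  4.04608058e-04]
 [-1.15863142e-03 -2.91140632e-01  9.56679565e-01 -1.56624689e-01]
 [ 0.00000000e+00  0.00000000e+00  0.00000000e+00  1.00000000e+00]] [[331.00182465   0.         278.1463994 ]
 [  0.         331.00182465 208.8825695 ]
 [  0.           0.           1.        ]]
```

View pics/w0.png

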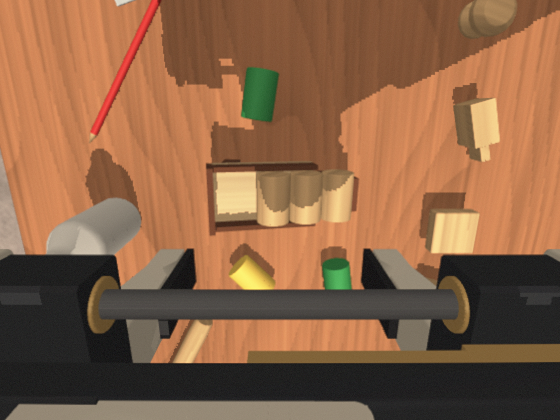

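```bash
cat >> h.py <<'E'
def meas(cam,qs,pmin=.2):
    s,W,T=look(cam)
    for q in qs:
        for r in manip.masks_of(cam,q)[:7]:
            if r["p"]<pmin: continue
            P=W[r["region"]]; P=P[~np.isnan(P[:,0])]
            if len(P)<20: continue
            z=np.percentile(P[:,2],95); t=P[abs(P[:,2]-z)<.005]
            print(q,round(r["p"],2),np.round(r["uv"]),len(P),s["frame"][r["region"]].mean(0).astype(int),"z",round(z*1000),"top",*rect(t))
    return s,W,T
E
python3 - <<'E'
from h import *
s,W,T=meas("wrist",["dowel_front","knob","tenon_block","square_foot","rack"])
# green/yellow
hsv=cv2.cvtColor(s["frame"],cv2.COLOR_RGB2HSV)
for nm,lo,hi in (("green",(50,150,40),(80,255,255)),("yellow",(26,190,120),(34,255,255))):
    m=cv2.inRange(hsv,lo,hi); n,l,st,c=cv2.connectedComponentsWithStats(m)
    for i in range(1,n):
        if st[i,4]>200:
            P=W[l==i];P=P[~np.isnan(P[:,0])]; print(nm,c[i],rect(P),np.nanmax(P[:,2]))
print("bench z",[np.nanmedian(W[a:b,c:d,2]) for a,b,c,d in ((350,351,0,1),(130,150,350,420),(20,60,350,420))])
f=s["frame"][150:290,200:520,::-1]; cv2.imwrite("pics/c0.png",cv2.resize(f,None,fx=2.5,fy=2.5,interpolation=2))
E
```

```text
dowel_front 0.86 [336. 195.] 1618 [195 155 105] z 62 top [615.5   7.9] [50.1 30.4] 86.7
knob 0.74 [480. 126.] 2263 [188 152 102] z 36 top [462.  -64.6] [27.6 46.4] 15.9
knob 0.66 [486.  15.] 1814 [141 110  74] z 41 top [ 471.  -162.2] [26.5 36.8] 89.4
tenon_block 0.81 [476. 124.] 2203 [188 153 103] z 36 top [462.  -64.6] [27.6 46.4] 15.9
square_foot 0.79 [450. 230.] 2156 [218 181 122] z 32 top [473.   56.7] [50.8 50.1] 0.8
rack 0.68 [239. 190.] 4586 [162 126  88] z 80 top [712.3   3.1] [66.1 65.4] 7.4
bench z [np.float64(0.3137018070182861), np.float64(-0.0014222600358286264), np.float64(-0.0013961121850253333)]
```

View pics/c0.png

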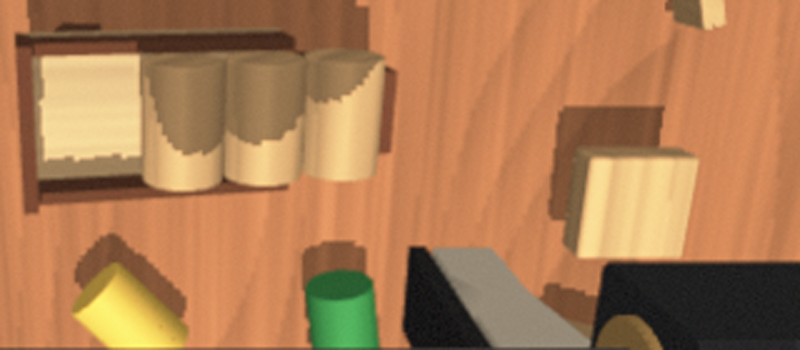

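The rack holds the three wooden dowels at wrist pixels front (337,195), middle (305,197) and back (273,198). The look-alikes are two green ones at (260,95) and (337,275) and a yellow one at (252,277). The front wooden one is my target.

Emit:
drive_tool([
  [[-0.001, 0.006, 0.008, 0, 0, 9.3], [-0.002, 0.012, 0.016, 0, 0, 18.6], [-0.003, 0.018, 0.024, 0, 0, 27.9], [-0.004, 0.024, 0.032, 0, 0, 37.2], [-0.005, 0.03, 0.04, 0, 0, 46.5], [-0.006, 0.036, 0.048, 0, 0, 55.8], [-0.007, 0.042, 0.056, 0, 0, 65.1], [-0.008, 0.05, 0.064, 0, 0, 74.4], [-0.008, 0.056, 0.07, 0, 0, 83.7], [-0.008, 0.0595, 0.075, 0, 0, 93.3]],
], claw=0.75, grip_force=15)

```text
time: 2.7
position: [0.6152, 0.008, 0.1514]
tcp_rot: [[-0.998, 0.063, -0.0], [0.063, 0.998, 0.0], [0.0, 0.0, -1.0]]
contact_force: [0.3, 1.0, -0.3]
finger_gap: 0.0653
gripper_force: 0.0
```

```bash
cat >> h.py <<'E'
def axisfit(P,r=.017):
    # cylinder with horizontal axis: least squares
    from scipy.optimize import least_squares
    def f(p):
        n=np.array([-np.sin(p[3]),np.cos(p[3])]) # perp to axis dir (cos,sin)
        return np.hypot((P[:,:2]-p[:2])@n,P[:,2]-p[2])-r
    c=np.median(P,0)
    s=least_squares(f,[c[0],c[1],c[2]-.01,1.52],loss="soft_l1",f_scale=.001)
    a=np.array([np.cos(s.x[3]),np.sin(s.x[3])]); t=(P[:,:2]-s.x[:2])@a
    lo,hi=np.percentile(t,[1,99]); c=s.x[:2]+a*(lo+hi)/2
    return np.round(c*1000,1),round(s.x[2]*1000,1),round(np.degrees(s.x[3]),1),round((hi-lo)*1000,1)
E
python3 - <<'E'
from h import *
st=manip.sense(); print(st["time"],st["position"],st["tcp_rot"],st["joints"],st["finger_gap"])
s,W,T=meas("wrist",["dowel_front","rack"])
for r in manip.masks_of("wrist","dowel_front"):
    if r["p"]<.2: continue
    P=W[r["region"]];P=P[~np.isnan(P[:,0])];print(r["p"],axisfit(P))
cv2.imwrite("pics/w1.png",s["frame"][:,:,::-1])
E
```

```text
2.7 [0.6151963  0.00799073 0.15142881] [[-9.98018304e-01  6.29242795e-02 -1.07014081e-05]
 [ 6.29242794e-02  9.98018304e-01  6.19165951e-06]
 [ 1.10698068e-05  5.50601113e-06 -1.00000000e+00]] [ 3.30010222e-01  3.18459048e-01 -2.27400677e-01 -1.09108810e-05
 -1.02494472e+00 -1.96376676e+00] 0.06531468307067362
dowel_front 0.67 [278. 202.] 2481 [172 134  92] z 61 top [612.5   9.1] [49.8 24.5] 89.6
dowel_front 0.61 [173.  17.] 3200 [178 141  96] z 36 top [462.5 -64.6] [25.9 46.5] 15.9
rack 0.98 [282. 326.] 3248 [161 127  91] z 68 top [724.3   7.8] [65.1 31.5] 87.5
0.67 (array([613.1,   9. ]), np.float64(44.0), np.float64(89.4), np.float64(48.1))
0.61 (array([465.5, -63.9]), np.float64(18.3), np.float64(80.7), np.float64(71.9))
```

View pics/w1.png

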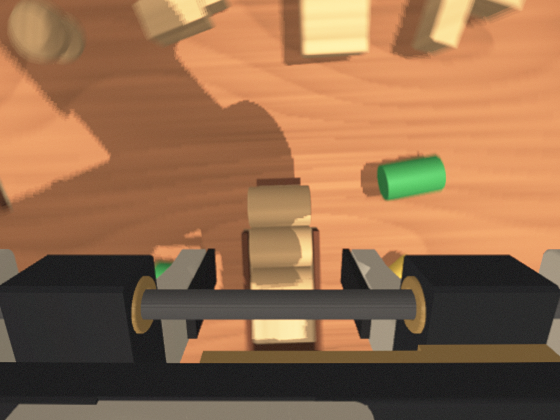

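Emit:
drive_tool([
  [[0.0015, 0.001, 0.02, 0, 0, -1], [0.0015, 0.001, 0.04, 0, 0, -1], [0.0015, 0.001, 0.06, 0, 0, -1], [0.0015, 0.001, 0.08, 0, 0, -1], [0.0015, 0.001, 0.095, 0, 0, -1], [0.0015, 0.001, 0.105, 0, 0, -1], [0.0015, 0.001, 0.112, 0, 0, -1], [0.0015, 0.001, 0.118, 0, 0, -1], [0.0015, 0.001, 0.118, 0, 0, -1], [0.0015, 0.001, 0.118, 0, 0, -1]],
])

```text
time: 4.15
position: [0.6143, 0.0092, 0.034]
tcp_rot: [[-0.999, 0.04, 0.001], [0.04, 0.999, 0.0], [-0.001, 0.0, -1.0]]
contact_force: [0.2, -0.1, -0.3]
finger_gap: 0.0657
gripper_force: 0.0
```

Emit:
drive_tool([
  [[0, 0, 0, 0, 0, 0], [0, 0, 0, 0, 0, 0], [0, 0, 0, 0, 0, 0], [0, 0, 0, 0, 0, 0], [0, 0, 0, 0, 0, 0], [0, 0, 0, 0, 0, 0], [0, 0, -0.008, 0, 0, 0], [0, 0, -0.02, 0, 0, 0], [0, 0, -0.035, 0, 0, 0], [0, 0, -0.05, 0, 0, 0]],
], claw=0.4, grip_force=15)

```text
time: 5.4
position: [0.6143, 0.0091, 0.085]
tcp_rot: [[-0.999, 0.04, 0.001], [0.04, 0.999, 0.0], [-0.001, 0.0, -1.0]]
contact_force: [-0.8, 0.7, -0.9]
finger_gap: 0.05
gripper_force: 14.9
```

Emit:
drive_tool([
  [[0, 0, -0.04, 0, 0, 0], [0.015, 0.03, -0.08, 0, 0, 0], [0.04, 0.07, -0.1, 0, 0, -2], [0.065, 0.12, -0.1, 0, 0, -4], [0.09, 0.17, -0.1, 0, 0, -6], [0.115, 0.215, -0.1, 0, 0, -9], [0.14, 0.26, -0.1, 0, 0, -12], [0.16, 0.295, -0.1, 0, 0, -13.9], [0.167, 0.31, -0.1, 0, 0, -13.9], [0.167, 0.31, -0.1, 0, 0, -13.9]],
])

```text
time: 6.65
position: [0.4593, 0.3262, 0.1841]
tcp_rot: [[-0.979, -0.202, 0.0], [-0.202, 0.979, 0.0], [-0.0, 0.0, -1.0]]
contact_force: [0.5, -0.5, -0.4]
finger_gap: 0.0502
gripper_force: 14.9
```

```bash
python3 - <<'E'
from h import *
s,W,T=meas("wrist",["tray_short","corner_block","dowel_front"])
cv2.imwrite("pics/w2.png",s["frame"][:,:,::-1])
s,W,T=meas("scene",["tray_short","rack","dowel_front"])
s,W,T=meas("side",["tray_long","rack"])
E
```

```text
tray_short 0.61 [278. 199.] 9603 [194 152 106] z 12 top [472.7 328.9] [ 94.1 114.3] 11.8
corner_block 0.56 [102. 165.] 3168 [143 111  76] z 37 top [472.5 162.8] [56.8 55.5] 74.5
dowel_front 0.85 [277. 264.] 5182 [162 128  87] z 211 top [450.8 324.4] [11.9 50.2] 12.0
tray_short 0.82 [401. 302.] 3190 [188 146  96] z 13 top [499.9 334.3] [153.5 113.7] 11.8
rack 0.69 [239. 262.] 1126 [148 113  74] z 80 top [739.1   7.7] [63.6 12.4] 84.3
dowel_front 0.62 [429. 248.] 310 [136 103  64] z 213 top [465. 325.] [15.7 46.8] 16.4
tray_long 0.6 [323. 334.] 6066 [169 135  91] z 14 top [ 509.2 -329.2] [241.4 116.4] 9.8
rack 0.68 [324. 198.] 960 [96 72 47] z 74 top [728.4   4. ] [28.9 65. ] 4.6
```

View pics/w2.png

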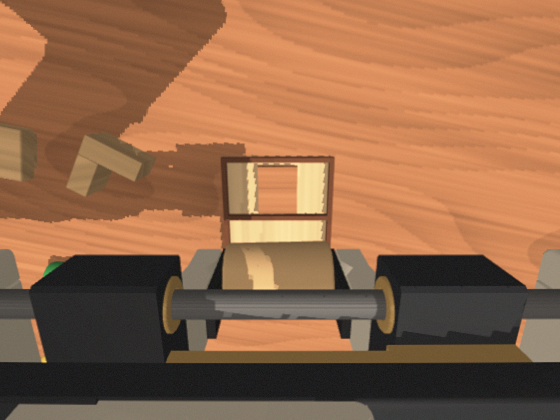

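The wrist view shows the tray square at (278,190), aligned with the held dowel, and the gripper is over the cradle. I'll lower and release.

Emit:
drive_tool([
  [[0, 0, 0.035, 0, 0, 0], [0, 0, 0.075, 0, 0, 0], [0, 0, 0.11, 0, 0, 0], [0, 0, 0.135, 0, 0, 0], [0, 0, 0.15, 0, 0, 0], [0, 0, 0.158, 0, 0, 0], [0, 0, 0.163, 0, 0, 0], [0, 0, 0.167, 0, 0, 0], [0, 0, 0.1685, 0, 0, 0], [0, 0, 0.1685, 0, 0, 0]],
])

```text
time: 8.45
position: [0.4597, 0.3257, 0.0153]
tcp_rot: [[-0.98, -0.201, 0.0], [-0.201, 0.98, 0.0], [-0.0, 0.0, -1.0]]
contact_force: [-0.9, -0.3, -0.0]
finger_gap: 0.0499
gripper_force: 14.9
```

Emit:
drive_tool([
  [[0, 0, 0, 0, 0, 0], [0, 0, 0, 0, 0, 0], [0, 0, 0, 0, 0, 0], [0, 0, 0, 0, 0, 0], [0, 0, -0.01, 0, 0, 0], [0, 0, -0.03, 0, 0, 0], [0, 0, -0.06, 0, 0, 0], [0, 0, -0.1, 0, 0, 0], [0, 0, -0.14, 0, 0, 0], [0, 0, -0.17, 0, 0, 0]],
], claw=0.68)

```text
time: 9.7
position: [0.4599, 0.3257, 0.1879]
tcp_rot: [[-0.98, -0.201, 0.002], [-0.201, 0.98, 0.002], [-0.002, 0.001, -1.0]]
contact_force: [0.0, 0.0, 0.0]
finger_gap: 0.0594
gripper_force: 0.0
```

```bash
python3 - <<'E'
from h import *
st=manip.sense(); print(st["time"],st["position"])
for c in ("wrist","scene","side"):
    print(c); s,W,T=meas(c,["dowel_front","knob"])
    for r in manip.masks_of(c,"dowel_front"):
        P=W[r["region"]];P=P[~np.isnan(P[:,0])]
        if r["p"]>.2 and len(P)>50: print(r["uv"],axisfit(P))
E
```

```text
9.7 [0.45987146 0.32572336 0.18786528]
wrist
dowel_front 0.88 [278. 190.] 1774 [204 164 111] z 42 top [458.4 325.7] [24.8 49.5] 12.8
[278.4, 190.4] (array([459.3, 325.8]), np.float64(24.6), np.float64(103.0), np.float64(48.7))
scene
dowel_front 0.65 [412. 278.] 328 [186 145  90] z 45 top [460.5 325.6] [23.8 49.7] 7.3
knob 0.52 [256. 170.] 239 [198 154  95] z 43 top [ 472.  -167.2] [29.7 31.4] 43.2
[411.7, 277.6] (array([458.5, 325.3]), np.float64(25.6), np.float64(100.2), np.float64(48.7))
side
knob 0.81 [272. 280.] 302 [170 135  85] z 44 top [ 470.4 -169.1] [30.6 32.4] 28.3
knob 0.68 [294. 205.] 264 [153 121  76] z 63 top [614.9   7.7] [51.9 23.3] 88.6
```

The first dowel lies in the cradle at (459,326) and the next has rolled to the front at (615,8). The knob comes next.

Emit:
drive_tool([
  [[0.008, -0.045, 0, 0, 0, 0], [0.017, -0.095, 0, 0, 0, 0], [0.027, -0.15, 0, 0, 0, 0], [0.037, -0.205, 0, 0, 0, 0], [0.047, -0.26, 0, 0, 0, 0], [0.057, -0.315, 0, 0, 0, 0], [0.067, -0.37, 0, 0, 0, 0], [0.077, -0.425, 0.01, 0, 0, 0], [0.084, -0.465, 0.025, 0, 0, 0], [0.088, -0.486, 0.035, 0, 0, 0]],
], claw=0.75)

```text
time: 11.55
position: [0.4706, -0.1702, 0.1492]
tcp_rot: [[-0.98, -0.199, -0.001], [-0.199, 0.98, -0.0], [0.001, 0.0, -1.0]]
contact_force: [-0.3, 1.1, 0.5]
finger_gap: 0.0655
gripper_force: 0.0
```

```bash
python3 - <<'E'
from h import *
st=manip.sense(); print(st["time"],st["position"],st["finger_gap"])
s,W,T=meas("wrist",["knob","tray_long","tenon_block"])
from scipy.optimize import least_squares
for r in manip.masks_of("wrist","knob"):
    P=W[r["region"]];P=P[~np.isnan(P[:,0])]
    P=P[(P[:,2]>.034)]
    if len(P)>50:print(r["p"],r["uv"],(P.min(0)+P.max(0))/2,cv2.minEnclosingCircle((P[:,:2]*1000).astype(np.float32)))
cv2.imwrite("pics/w3.png",s["frame"][:,:,::-1])
E
```

```text
11.55 [ 0.47055503 -0.17021524  0.14917317] 0.06553643860661515
knob 0.71 [280. 203.] 1788 [168 130  88] z 41 top [ 469.3 -167.5] [35.  35.5] 52.6
tray_long 0.62 [ 99. 156.] 25697 [168 131  92] z 12 top [ 481.3 -333.9] [188.5 115.9] 9.7
tenon_block 0.61 [398. 213.] 2452 [214 182 123] z 35 top [461.4 -65. ] [26.3 45.7] 16.1
tenon_block 0.32 [101. 153.] 25517 [168 131  92] z 12 top [ 481.3 -333.9] [188.5 115.9] 9.7
0.71 [279.8, 203.3] [ 0.46903397 -0.16777416  0.0380015 ] ((468.955810546875, -167.63003540039062), 19.87135887145996)
```

View pics/w3.png

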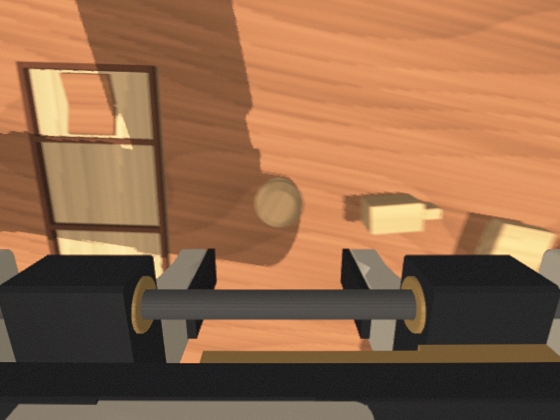

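The knob sits at pixel (279,202). The tenon block is at (395,213) and the long tray is on the left with its cradle at (90,103).

Emit:
drive_tool([
  [[0.001, 0.0023, 0.03, 0, 0, 0], [0.001, 0.0023, 0.06, 0, 0, 0], [0.001, 0.0023, 0.09, 0, 0, 0], [0.001, 0.0023, 0.11, 0, 0, 0], [0.001, 0.0023, 0.12, 0, 0, 0], [0.001, 0.0023, 0.128, 0, 0, 0], [0.001, 0.0023, 0.133, 0, 0, 0], [0.001, 0.0023, 0.136, 0, 0, 0], [0.001, 0.0023, 0.137, 0, 0, 0], [0.001, 0.0023, 0.137, 0, 0, 0]],
])

```text
time: 13.05
position: [0.4698, -0.1663, 0.0133]
tcp_rot: [[-0.98, -0.201, 0.0], [-0.201, 0.98, -0.0], [-0.0, -0.0, -1.0]]
contact_force: [0.3, -0.3, -0.7]
finger_gap: 0.066
gripper_force: 0.0
```

Emit:
drive_tool([
  [[0, 0, 0, 0, 0, 0], [0, 0, 0, 0, 0, 0], [0, 0, 0, 0, 0, 0], [0, 0, 0, 0, 0, 0], [0, 0, 0, 0, 0, 0], [0, 0, 0, 0, 0, 0], [0, 0, -0.01, 0, 0, 0], [0, 0, -0.04, 0, 0, 0], [0, 0, -0.09, 0, 0, 0], [0, 0, -0.12, 0, 0, 0]],
], claw=0.35, grip_force=12)

```text
time: 14.3
position: [0.4703, -0.1663, 0.136]
tcp_rot: [[-0.98, -0.201, 0.003], [-0.201, 0.98, -0.0], [-0.003, -0.001, -1.0]]
contact_force: [0.4, -0.5, -0.5]
finger_gap: 0.0412
gripper_force: 12.0
```

Emit:
drive_tool([
  [[-0.012, 0.035, -0.01, 0, 0, 0], [-0.028, 0.085, -0.02, 0, 0, 0], [-0.046, 0.14, -0.02, 0, 0, 0], [-0.064, 0.195, -0.02, 0, 0, 0], [-0.083, 0.25, -0.02, 0, 0, 0], [-0.101, 0.305, -0.02, 0, 0, 0], [-0.119, 0.36, -0.02, 0, 0, 0], [-0.137, 0.415, -0.02, 0, 0, 0], [-0.152, 0.46, -0.01, 0, 0, 0], [-0.16, 0.485, 0, 0, 0, 0]],
])

```text
time: 15.55
position: [0.5288, 0.3433, 0.133]
tcp_rot: [[-0.979, -0.203, 0.0], [-0.203, 0.979, 0.0], [-0.0, 0.0, -1.0]]
contact_force: [0.2, -0.7, 0.6]
finger_gap: 0.0411
gripper_force: 12.0
```

```bash
python3 - <<'E'
from h import *
s,W,T=look("wrist"); st=manip.sense(); print(st["time"],st["position"],st["tcp_rot"])
cv2.imwrite("pics/w4.png",s["frame"][:,:,::-1])
E
```

```text
15.6 [0.52866439 0.34470858 0.13115176] [[-9.79213116e-01 -2.02832213e-01 -8.75465962e-04]
 [-2.02831692e-01  9.79213401e-01 -6.48686530e-04]
 [ 9.88842526e-04 -4.57630116e-04 -9.99999406e-01]]
```

View pics/w4.png

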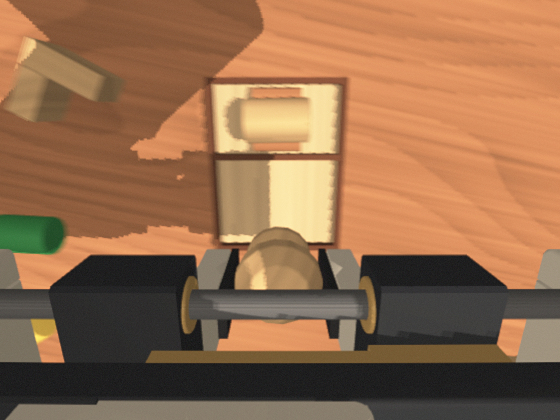

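The held knob is upright at (280,270), over the plain pocket at (278,200). The dowel rests in the cradle at (275,118).

Emit:
drive_tool([
  [[0, -0.002, 0.02, 0, 0, 0], [0, -0.002, 0.045, 0, 0, 0], [0, -0.002, 0.07, 0, 0, 0], [0, -0.002, 0.085, 0, 0, 0], [0, -0.002, 0.097, 0, 0, 0], [0, -0.002, 0.104, 0, 0, 0], [0, -0.002, 0.109, 0, 0, 0], [0, -0.002, 0.112, 0, 0, 0], [0, -0.002, 0.113, 0, 0, 0], [0, -0.002, 0.113, 0, 0, 0]],
])

```text
time: 16.85
position: [0.5294, 0.3392, 0.0203]
tcp_rot: [[-0.98, -0.201, 0.0], [-0.201, 0.98, 0.0], [-0.0, 0.0, -1.0]]
contact_force: [-0.1, -0.1, -0.9]
finger_gap: 0.0406
gripper_force: 12.0
```

Emit:
drive_tool([
  [[0, 0, 0.001, 0, 0, 0], [0, 0, 0.002, 0, 0, 0], [0, 0, 0.0025, 0, 0, 0], [0, 0, 0.003, 0, 0, 0], [0, 0, 0.003, 0, 0, 0], [0, 0, 0.003, 0, 0, 0], [0, 0, 0.003, 0, 0, 0], [0, 0, 0.003, 0, 0, 0], [0, 0, 0.003, 0, 0, 0], [0, 0, 0.003, 0, 0, 0]],
])

```text
time: 18.1
position: [0.5293, 0.3391, 0.0172]
tcp_rot: [[-0.98, -0.201, 0.0], [-0.201, 0.98, 0.0], [-0.0, 0.0, -1.0]]
contact_force: [-0.8, -0.9, 2.8]
finger_gap: 0.0409
gripper_force: 12.0
```

Emit:
drive_tool([
  [[0, 0, 0, 0, 0, 0], [0, 0, 0, 0, 0, 0], [0, 0, 0, 0, 0, 0], [0, 0, 0, 0, 0, 0], [0, 0, -0.01, 0, 0, 0], [0, 0, -0.03, 0, 0, 0], [0, 0, -0.06, 0, 0, 0], [0, 0, -0.1, 0, 0, 0], [0, 0, -0.12, 0, 0, 0], [0, 0, -0.14, 0, 0, 0]],
], claw=0.75)

```text
time: 19.35
position: [0.5294, 0.3392, 0.159]
tcp_rot: [[-0.98, -0.201, 0.001], [-0.201, 0.98, 0.001], [-0.001, 0.001, -1.0]]
contact_force: [1.0, -0.7, 0.2]
finger_gap: 0.0658
gripper_force: 0.0
```

```bash
python3 - <<'E'
from h import *
for c in ("wrist","scene","side"):
    print(c); s,W,T=meas(c,["knob","rack","dowel_front"])
    for r in manip.masks_of(c,"dowel_front"):
        P=W[r["region"]];P=P[~np.isnan(P[:,0])]
        if r["p"]>.2 and len(P)>50: print(r["uv"],axisfit(P))
E
```

```text
wrist
knob 0.55 [278. 200.] 1776 [196 157 106] z 45 top [528.2 339.3] [35.1 35.4] 76.2
dowel_front 0.79 [280. 117.] 2538 [220 178 120] z 42 top [459.3 325.9] [24.3 50.2] 11.6
[279.5, 117.1] (array([459.3, 325.8]), np.float64(24.7), np.float64(102.8), np.float64(49.4))
scene
knob 0.59 [399. 307.] 329 [185 145  91] z 46 top [529.5 337.7] [35.  33.2] 56.5
rack 0.83 [237. 262.] 1189 [150 115  76] z 80 top [738.9   7.3] [64.1  8.3] 88.5
dowel_front 0.69 [239. 261.] 1268 [150 113  74] z 80 top [738.9   6.1] [66.4  8.3] 88.5
dowel_front 0.57 [413. 286.] 231 [189 147  92] z 45 top [466.7 328.1] [13.4 46.9] 11.9
[238.6, 261.1] (array([670.9,  13.8]), np.float64(57.1), np.float64(-7.7), np.float64(157.2))
[413.1, 286.3] (array([457.7, 326.8]), np.float64(25.6), np.float64(99.2), np.float64(48.2))
side
knob 0.68 [220. 160.] 162 [134 106  67] z 47 top [531.  334.1] [29.7 33.1] 59.0
rack 0.86 [325. 199.] 1039 [96 72 48] z 75 top [734.9   6.9] [67.4 29.4] 79.7
rack 0.43 [199. 166.] 186 [147 116  72] z 45 top [461.  323.1] [25. 51.] 12.8
```

The knob stands in the plain pocket and the short tray is done. The second dowel is next.

Emit:
drive_tool([
  [[-0.001, -0.02, 0, 0, 0, 1], [-0.003, -0.06, 0, 0, 0, 3], [-0.005, -0.105, 0, 0, 0, 5], [-0.007, -0.15, 0, 0, 0, 7], [-0.009, -0.195, 0, 0, 0, 9], [-0.011, -0.24, 0, 0, 0, 11], [-0.013, -0.285, 0, 0, 0, 13], [-0.015, -0.32, 0, 0, 0, 13.9], [-0.0165, -0.3405, 0.01, 0, 0, 13.9], [-0.0165, -0.3405, 0.01, 0, 0, 13.9]],
])

```text
time: 21.35
position: [0.6132, 0.0072, 0.1457]
tcp_rot: [[-0.999, 0.043, -0.002], [0.043, 0.999, -0.0], [0.002, -0.0, -1.0]]
contact_force: [-0.0, 0.1, 0.0]
finger_gap: 0.0658
gripper_force: 0.0
```

```bash
python3 - <<'E'
from h import *
st=manip.sense(); print(st["time"],st["position"],st["finger_gap"])
s,W,T=meas("wrist",["dowel_front","rack"])
for r in manip.masks_of("wrist","dowel_front"):
    P=W[r["region"]];P=P[~np.isnan(P[:,0])]
    if r["p"]>.2 and len(P)>50: print(r["uv"],axisfit(P))
cv2.imwrite("pics/w5.png",s["frame"][:,:,::-1])
E
```

```text
21.35 [0.61317917 0.00717942 0.145655  ] 0.06577642778758286
```

View pics/w5.png

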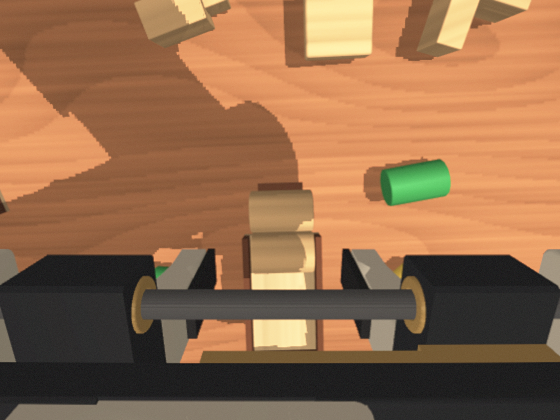

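The front dowel is at (281,212) and the last is behind it at (282,252). The front one is square to the fingers.

Emit:
drive_tool([
  [[-0.0005, 0.0013, 0.02, 0, 0, 0], [-0.0005, 0.0013, 0.04, 0, 0, 0], [-0.0005, 0.0013, 0.06, 0, 0, 0], [-0.0005, 0.0013, 0.075, 0, 0, 0], [-0.0005, 0.0013, 0.09, 0, 0, 0], [-0.0005, 0.0013, 0.1, 0, 0, 0], [-0.0005, 0.0013, 0.107, 0, 0, 0], [-0.0005, 0.0013, 0.112, 0, 0, 0], [-0.0005, 0.0013, 0.112, 0, 0, 0], [-0.0005, 0.0013, 0.112, 0, 0, 0]],
])

```text
time: 22.8
position: [0.6148, 0.0102, 0.0355]
tcp_rot: [[-0.999, 0.04, 0.001], [0.04, 0.999, 0.0], [-0.001, 0.0, -1.0]]
contact_force: [-0.0, -0.1, 0.9]
finger_gap: 0.0657
gripper_force: 0.0
```

Emit:
drive_tool([
  [[0, 0, 0, 0, 0, 0], [0, 0, 0, 0, 0, 0], [0, 0, 0, 0, 0, 0], [0, 0, 0, 0, 0, 0], [0, 0, 0, 0, 0, 0], [0, 0, 0, 0, 0, 0], [0, 0, -0.008, 0, 0, 0], [0, 0, -0.02, 0, 0, 0], [0, 0, -0.035, 0, 0, 0], [0, 0, -0.05, 0, 0, 0]],
], claw=0.4, grip_force=15)

```text
time: 24.05
position: [0.6147, 0.0102, 0.0865]
tcp_rot: [[-0.999, 0.04, 0.001], [0.04, 0.999, 0.0], [-0.001, 0.0, -1.0]]
contact_force: [-0.3, 0.6, 0.5]
finger_gap: 0.0499
gripper_force: 14.9
```

Emit:
drive_tool([
  [[0, 0, -0.04, 0, 0, 0], [0.02, -0.04, -0.07, 0, 0, -1], [0.045, -0.09, -0.08, 0, 0, -3], [0.07, -0.14, -0.08, 0, 0, -5], [0.095, -0.19, -0.08, 0, 0, -7], [0.12, -0.24, -0.08, 0, 0, -9], [0.143, -0.29, -0.08, 0, 0, -11], [0.163, -0.33, -0.08, 0, 0, -12], [0.174, -0.354, -0.08, 0, 0, -12], [0.178, -0.3615, -0.08, 0, 0, -12]],
])

```text
time: 25.3
position: [0.4213, -0.3451, 0.1659]
tcp_rot: [[-0.986, -0.166, 0.001], [-0.166, 0.986, -0.0], [-0.001, -0.0, -1.0]]
contact_force: [-0.0, -0.4, -0.1]
finger_gap: 0.0501
gripper_force: 14.9
```

```bash
python3 - <<'E'
from h import *
s,W,T=meas("wrist",["tray_long"]); st=manip.sense(); print(st["time"],st["position"],st["tcp_rot"])
P=W.reshape(-1,3);P=P[~np.isnan(P[:,0])]; th=np.radians(9.75); R=np.array([[np.cos(th),np.sin(th)],[-np.sin(th),np.cos(th)]])
q=(P[:,:2]-[.508,-.3293])@R.T
m=(abs(P[:,2]-.012)<.003)&(abs(q[:,0])<.14)&(abs(q[:,1])<.07)
print(np.percentile(q[m],[1,99],axis=0))
for c in ("scene","side"): meas(c,["tray_long","rack"])
E
```

```text
tray_long 0.95 [280. 212.] 12751 [200 164 117] z 12 top [ 495.7 -330.9] [218.7 114.3] 9.6
25.4 [ 0.42183229 -0.34432357  0.16561743] [[-9.85916352e-01 -1.67238286e-01  5.49301641e-04]
 [-1.67238397e-01  9.85916473e-01 -1.61641310e-04]
 [-5.14532921e-04 -2.51229137e-04 -9.99999836e-01]]
[[-0.1210047  -0.05612755]
 [ 0.0887585   0.0572175 ]]
tray_long 0.93 [206. 149.] 3013 [170 133  88] z 13 top [ 506.4 -329.6] [243.  116.8] 9.4
rack 0.97 [243. 259.] 1506 [153 117  76] z 79 top [739.4   6.3] [ 8.4 65.4] 0.1
```

Emit:
drive_tool([
  [[0, 0, 0.03, 0, 0, 0], [0, 0, 0.065, 0, 0, 0], [0, 0, 0.095, 0, 0, 0], [0, 0, 0.12, 0, 0, 0], [0, 0, 0.133, 0, 0, 0], [0, 0, 0.14, 0, 0, 0], [0, 0, 0.145, 0, 0, 0], [0, 0, 0.148, 0, 0, 0], [0, 0, 0.1485, 0, 0, 0], [0, 0, 0.1485, 0, 0, 0]],
])

```text
time: 26.95
position: [0.4223, -0.344, 0.0169]
tcp_rot: [[-0.986, -0.168, 0.001], [-0.168, 0.986, -0.0], [-0.001, -0.0, -1.0]]
contact_force: [0.2, -0.4, 0.4]
finger_gap: 0.0502
gripper_force: 14.9
```

Emit:
drive_tool([
  [[0, 0, 0, 0, 0, 0], [0, 0, 0, 0, 0, 0], [0, 0, 0, 0, 0, 0], [0, 0, 0, 0, 0, 0], [0, 0, -0.01, 0, 0, 0], [0, 0, -0.03, 0, 0, 0], [0, 0, -0.06, 0, 0, 0], [0, 0, -0.1, 0, 0, 0], [0, 0, -0.14, 0, 0, 0], [0, 0, -0.17, 0, 0, 0]],
], claw=0.68)

```text
time: 28.2
position: [0.4224, -0.3441, 0.1894]
tcp_rot: [[-0.986, -0.169, 0.002], [-0.169, 0.986, -0.001], [-0.002, -0.001, -1.0]]
contact_force: [0.8, -0.3, -0.5]
finger_gap: 0.0596
gripper_force: 0.0
```

```bash
python3 - <<'E'
from h import *
st=manip.sense(); print(st["time"],st["position"],st["joints"])
for c in ("wrist","side","scene"):
    print(c); s,W,T=meas(c,["dowel_front","corner_block"])
    for r in manip.masks_of(c,"dowel_front"):
        P=W[r["region"]];P=P[~np.isnan(P[:,0])]
        if r["p"]>.2 and len(P)>50: print(r["uv"],axisfit(P))
for r in manip.masks_of("scene","corner_block"):
    if r["p"]<.4: continue
    P=W[r["region"]];P=P[~np.isnan(P[:,0])];t=P[P[:,2]>.034]
    print("mean of top minus rect centre", t.mean(0)*1000,rect(t))
E
```

```text
28.2 [ 0.42237854 -0.34410101  0.18935908] [-3.23653369e-01  1.72293497e-01 -3.32347034e-01  3.18340843e-04
 -1.06376686e+00 -1.07783921e+00]
wrist
side
dowel_front 0.51 [199. 168.] 191 [165 131  83] z 44 top [459.7 325.2] [23.1 50.6] 15.7
corner_block 0.57 [224. 197.] 361 [165 132  84] z 40 top [475.3 159.4] [57.  55.6] 70.9
[198.9, 168.5] (array([461.9, 324.3]), np.float64(26.8), np.float64(103.1), np.float64(54.7))
scene
dowel_front 0.83 [414. 279.] 344 [190 148  91] z 44 top [461.  325.8] [26.1 48.9] 12.1
dowel_front 0.25 [221. 122.] 239 [158 121  74] z 44 top [ 425.5 -343.9] [28.1 49. ] 2.4
corner_block 0.98 [358. 236.] 468 [178 136  84] z 40 top [472.4 163.9] [56.  55.8] 74.1
[413.9, 279.4] (array([458. , 325.9]), np.float64(25.4), np.float64(101.5), np.float64(50.1))
[220.8, 122.2] (array([ 420.6, -343.8]), np.float64(25.2), np.float64(100.4), np.float64(51.0))
mean of top minus rect centre [463.60714431 160.6443411   37.23183576] (array([471.8, 163.7]), array([55.9, 57.5]), 73.2)
```

The second dowel is in the long cradle at (421,-344). The corner block comes next, at yaw of about -16°, gripped along its y-leg.

Emit:
drive_tool([
  [[-0.008, 0.034, 0, 0, 0, 2], [-0.02, 0.085, 0, 0, 0, 4.5], [-0.033, 0.14, 0, 0, 0, 7.5], [-0.046, 0.195, 0, 0, 0, 10.5], [-0.059, 0.25, 0, 0, 0, 13.5], [-0.072, 0.305, 0, 0, 0, 16.5], [-0.085, 0.36, 0, 0, 0, 19.5], [-0.098, 0.415, 0.01, 0, 0, 22.5], [-0.111, 0.468, 0.02, 0, 0, 25.7], [-0.118, 0.499, 0.03, 0, 0, 25.7]],
], claw=0.9)

```text
time: 30.1
position: [0.4544, 0.1704, 0.1563]
tcp_rot: [[-0.962, 0.275, 0.0], [0.275, 0.962, 0.0], [-0.0, 0.0, -1.0]]
contact_force: [0.5, -0.3, -0.3]
finger_gap: 0.0786
gripper_force: 0.0
```

```bash
python3 - <<'E'
from h import *
s,W,T=meas("wrist",["corner_block"]); st=manip.sense(); print(st["time"],st["position"],st["tcp_rot"][:,1],st["finger_gap"])
for r in manip.masks_of("wrist","corner_block")[:2]:
    P=W[r["region"]];P=P[~np.isnan(P[:,0])];t=P[P[:,2]>.032]; print(t.mean(0)*1000)
cv2.imwrite("pics/w6.png",s["frame"][:,:,::-1])
E
```

```text
corner_block 0.88 [265. 205.] 2836 [178 140  94] z 37 top [472.4 162.9] [56. 56.] 73.5
30.2 [0.45419048 0.17035027 0.15537379] [ 0.27287178  0.96204965 -0.00121291] 0.07879360269708656
[462.58863456 158.97492401  36.18973932]
```

View pics/w6.png

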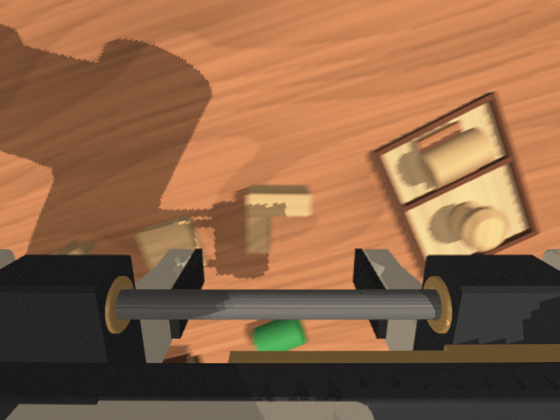

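The L's bar runs along y at (280,200) with its second leg towards +x at (257,235), which matches yaw -16°. I'll descend over the bar.

Emit:
drive_tool([
  [[-0.001, -0.0017, 0.03, 0, 0, 0], [-0.001, -0.0017, 0.06, 0, 0, 0], [-0.001, -0.0017, 0.09, 0, 0, 0], [-0.001, -0.0017, 0.11, 0, 0, 0], [-0.001, -0.0017, 0.123, 0, 0, 0], [-0.001, -0.0017, 0.132, 0, 0, 0], [-0.001, -0.0017, 0.138, 0, 0, 0], [-0.001, -0.0017, 0.141, 0, 0, 0], [-0.001, -0.0017, 0.141, 0, 0, 0], [-0.001, -0.0017, 0.141, 0, 0, 0]],
])

```text
time: 31.5
position: [0.455, 0.1661, 0.0159]
tcp_rot: [[-0.961, 0.275, 0.001], [0.275, 0.961, 0.0], [-0.0, 0.001, -1.0]]
contact_force: [-0.3, -0.5, 0.7]
finger_gap: 0.0789
gripper_force: 0.0
```

Emit:
drive_tool([
  [[0, 0, 0, 0, 0, 0], [0, 0, 0, 0, 0, 0], [0, 0, 0, 0, 0, 0], [0, 0, 0, 0, 0, 0], [0, 0, 0, 0, 0, 0], [0, 0, 0, 0, 0, 0], [0, 0, -0.01, 0, 0, 0], [0, 0, -0.03, 0, 0, 0], [0, 0, -0.07, 0, 0, 0], [0, 0, -0.1, 0, 0, 0]],
], claw=0.5, grip_force=25)

```text
time: 32.75
position: [0.4549, 0.1659, 0.1175]
tcp_rot: [[-0.961, 0.276, 0.001], [0.276, 0.961, 0.0], [-0.0, 0.001, -1.0]]
contact_force: [0.4, -0.4, -0.4]
finger_gap: 0.0558
gripper_force: 25.0
```

Emit:
drive_tool([
  [[-0.008, -0.024, -0.02, 0, 0, -1.5], [-0.023, -0.07, -0.04, 0, 0, -4.5], [-0.041, -0.123, -0.05, 0, 0, -7.5], [-0.059, -0.177, -0.05, 0, 0, -10.5], [-0.077, -0.231, -0.05, 0, 0, -13.5], [-0.095, -0.285, -0.05, 0, 0, -16.5], [-0.113, -0.34, -0.05, 0, 0, -19.5], [-0.13, -0.394, -0.05, 0, 0, -22.5], [-0.147, -0.445, -0.05, 0, 0, -25.5], [-0.157, -0.4755, -0.05, 0, 0, -25.7]],
])

```text
time: 34.0
position: [0.474, -0.3368, 0.1658]
tcp_rot: [[-0.986, -0.167, -0.001], [-0.167, 0.986, 0.0], [0.001, 0.0, -1.0]]
contact_force: [0.0, 1.2, -0.4]
finger_gap: 0.0558
gripper_force: 25.0
```

```bash
python3 - <<'E'
from h import *
s,W,T=look("wrist"); st=manip.sense(); print(st["time"],st["position"],st["tcp_rot"][:,1],st["finger_gap"])
cv2.imwrite("pics/w7.png",s["frame"][:,:,::-1])
E
```

```text
34.05 [ 0.47417584 -0.33904524  0.16553431] [-1.66944221e-01  9.85966122e-01 -6.58822591e-04] 0.055622317258236416
```

View pics/w7.png

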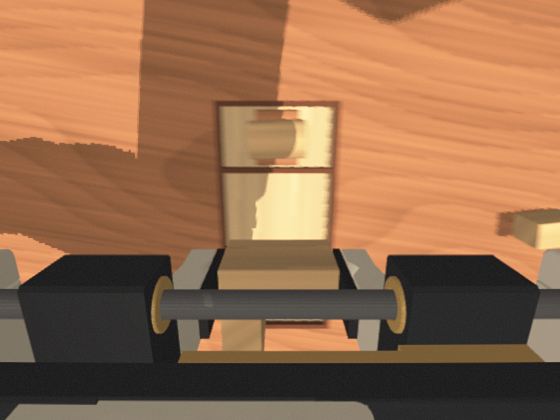

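The block is held level at (278,262), over the middle pocket at (276,210), and the dowel lies in its cradle at (274,138). I'll lower it.

Emit:
drive_tool([
  [[0, 0, 0.02, 0, 0, 0], [0, 0, 0.055, 0, 0, 0], [0, 0, 0.085, 0, 0, 0], [0, 0, 0.11, 0, 0, 0], [0, 0, 0.125, 0, 0, 0], [0, 0, 0.134, 0, 0, 0], [0, 0, 0.14, 0, 0, 0], [0, 0, 0.143, 0, 0, 0], [0, 0, 0.1445, 0, 0, 0], [0, 0, 0.1445, 0, 0, 0]],
])

```text
time: 35.3
position: [0.4749, -0.3345, 0.0214]
tcp_rot: [[-0.986, -0.169, 0.001], [-0.169, 0.986, -0.0], [-0.0, -0.0, -1.0]]
contact_force: [-0.3, -0.4, -0.4]
finger_gap: 0.0557
gripper_force: 25.0
```

Emit:
drive_tool([
  [[0, 0, 0.001, 0, 0, 0], [0, 0, 0.0015, 0, 0, 0], [0, 0, 0.0015, 0, 0, 0], [0, 0, 0.0015, 0, 0, 0], [0, 0, 0.0015, 0, 0, 0], [0, 0, 0.0015, 0, 0, 0], [0, 0, 0.0015, 0, 0, 0], [0, 0, 0.0015, 0, 0, 0], [0, 0, 0.0015, 0, 0, 0], [0, 0, 0.0015, 0, 0, 0]],
])

```text
time: 36.55
position: [0.4748, -0.3344, 0.0197]
tcp_rot: [[-0.986, -0.169, 0.0], [-0.169, 0.986, -0.0], [-0.0, -0.0, -1.0]]
contact_force: [-1.7, 1.3, 4.9]
finger_gap: 0.0557
gripper_force: 25.0
```

Emit:
drive_tool([
  [[0, 0, 0, 0, 0, 0], [0, 0, 0, 0, 0, 0], [0, 0, 0, 0, 0, 0], [0, 0, 0, 0, 0, 0], [0, 0, -0.01, 0, 0, 0], [0, 0, -0.03, 0, 0, 0], [0, 0, -0.06, 0, 0, 0], [0, 0, -0.1, 0, 0, 0], [0, 0, -0.13, 0, 0, 0], [0, 0, -0.14, 0, 0, 0]],
], claw=0.75)

```text
time: 37.8
position: [0.4757, -0.3348, 0.1624]
tcp_rot: [[-0.986, -0.169, 0.004], [-0.169, 0.986, -0.001], [-0.004, -0.002, -1.0]]
contact_force: [0.7, -0.7, -0.8]
finger_gap: 0.066
gripper_force: 0.0
```

```bash
python3 - <<'E'
from h import *
st=manip.sense(); print(st["time"],st["position"],st["joints"])
for c in ("wrist","side","scene"):
    print(c); s,W,T=meas(c,["corner_block","tenon_block"])
E
```

```text
37.8 [ 0.47568643 -0.33483396  0.16244266] [-2.77084156e-01  2.54206767e-01 -2.91593728e-01  4.26284220e-04
 -1.02086665e+00 -1.12441962e+00]
wrist
corner_block 0.77 [271. 202.] 2772 [177 142  97] z 41 top [ 492.6 -330.9] [56.3 55.7] 9.6
tenon_block 0.78 [542. 230.] 1491 [170 139  94] z 35 top [465.7 -79.6] [26.5 17.3] 16.0
side
corner_block 0.88 [320. 332.] 786 [139 111  71] z 44 top [ 494.4 -331.9] [56.6 54.5] 8.6
tenon_block 0.91 [254. 252.] 361 [172 139  88] z 37 top [464.  -66.1] [26.8 47.8] 14.9
tenon_block 0.46 [320. 328.] 3918 [136 109  73] z 14 top [ 509.6 -329.7] [243.6 115. ] 9.2
tenon_block 0.32 [324. 332.] 813 [140 112  71] z 44 top [ 494.3 -331.9] [56.4 54.5] 8.6
scene
corner_block 0.67 [413. 282.] 332 [193 150  93] z 44 top [460.8 325.8] [24.5 49.2] 15.6
corner_block 0.59 [205. 134.] 491 [135 104  64] z 44 top [ 493.7 -330.3] [57.8 57.7] 8.8
tenon_block 0.86 [290. 186.] 322 [177 137  84] z 38 top [457.4 -55.8] [29.7 60.2] 24.8
tenon_block 0.68 [400. 304.] 369 [200 159  99] z 46 top [530.7 338.9] [36.4 34.7] 85.9
```

Emit:
drive_tool([
  [[-0.003, 0.022, 0, 0, 0, -9.7], [-0.006, 0.05, 0, 0, 0, -19.4], [-0.01, 0.08, 0, 0, 0, -29.1], [-0.013, 0.11, 0, 0, 0, -38.8], [-0.017, 0.14, 0, 0, 0, -48.5], [-0.02, 0.17, 0, 0, 0, -58.2], [-0.024, 0.2, 0, 0, 0, -67.9], [-0.027, 0.23, 0, 0, 0, -77.6], [-0.031, 0.258, 0, 0, 0, -87.3], [-0.032, 0.268, 0.005, 0, 0, -96.3]],
], claw=0.65)

```text
time: 39.5
position: [0.4612, -0.0636, 0.1545]
tcp_rot: [[0.282, -0.959, 0.0], [-0.959, -0.282, 0.0], [0.0, -0.0, -1.0]]
contact_force: [-0.4, -0.9, 0.5]
finger_gap: 0.0572
gripper_force: 0.0
```

```bash
python3 - <<'E'
from h import *
s,W,T=meas("wrist",["tenon_block"]); st=manip.sense(); print(st["time"],st["position"],st["tcp_rot"][:,1],st["finger_gap"])
E
```

```text
tenon_block 0.67 [276. 198.] 1823 [179 141  96] z 35 top [461.5 -65.5] [25.6 45.8] 15.8
39.6 [ 0.46072216 -0.06404292  0.15398673] [-0.96032594 -0.27887815  0.0010283 ] 0.056808860541293096
```

Emit:
drive_tool([
  [[0.0014, -0.0006, 0.03, 0, 0, 0], [0.0014, -0.0006, 0.06, 0, 0, 0], [0.0014, -0.0006, 0.09, 0, 0, 0], [0.0014, -0.0006, 0.11, 0, 0, 0], [0.0014, -0.0006, 0.123, 0, 0, 0], [0.0014, -0.0006, 0.132, 0, 0, 0], [0.0014, -0.0006, 0.138, 0, 0, 0], [0.0014, -0.0006, 0.141, 0, 0, 0], [0.0014, -0.0006, 0.141, 0, 0, 0], [0.0014, -0.0006, 0.141, 0, 0, 0]],
])

```text
time: 40.85
position: [0.4624, -0.0659, 0.0139]
tcp_rot: [[0.276, -0.961, 0.001], [-0.961, -0.276, 0.0], [0.0, -0.001, -1.0]]
contact_force: [0.1, 0.4, -0.0]
finger_gap: 0.057
gripper_force: 0.0
```

Emit:
drive_tool([
  [[0, 0, 0, 0, 0, 0], [0, 0, 0, 0, 0, 0], [0, 0, 0, 0, 0, 0], [0, 0, 0, 0, 0, 0], [0, 0, 0, 0, 0, 0], [0, 0, 0, 0, 0, 0], [0, 0, -0.01, 0, 0, 0], [0, 0, -0.03, 0, 0, 0], [0, 0, -0.07, 0, 0, 0], [0, 0, -0.1, 0, 0, 0]],
], claw=0.15, grip_force=20)

```text
time: 42.1
position: [0.4623, -0.066, 0.1157]
tcp_rot: [[0.276, -0.961, 0.001], [-0.961, -0.276, 0.0], [0.0, -0.001, -1.0]]
contact_force: [0.9, -0.9, -0.2]
finger_gap: 0.0259
gripper_force: 20.0
```

Emit:
drive_tool([
  [[0.01, -0.002, -0.02, 0, 0, 0.5], [0.04, -0.006, -0.04, 0, 0, 1], [0.075, -0.011, -0.05, 0, 0, 2], [0.11, -0.016, -0.05, 0, 0, 3], [0.145, -0.021, -0.05, 0, 0, 4], [0.18, -0.026, -0.05, 0, 0, 5], [0.215, -0.031, -0.05, 0, 0, 6], [0.25, -0.036, -0.05, 0, 0, 6.3], [0.275, -0.04, -0.05, 0, 0, 6.3], [0.282, -0.041, -0.05, 0, 0, 6.3]],
])

```text
time: 43.35
position: [0.5791, -0.327, 0.1635]
tcp_rot: [[0.167, -0.986, -0.001], [-0.986, -0.167, 0.0], [-0.0, 0.001, -1.0]]
contact_force: [0.1, 0.3, -0.8]
finger_gap: 0.0259
gripper_force: 20.0
```

Emit:
drive_tool([
  [[0, 0, 0.02, 0, 0, 0], [0, 0, 0.055, 0, 0, 0], [0, 0, 0.085, 0, 0, 0], [0, 0, 0.11, 0, 0, 0], [0, 0, 0.125, 0, 0, 0], [0, 0, 0.134, 0, 0, 0], [0, 0, 0.14, 0, 0, 0], [0, 0, 0.143, 0, 0, 0], [0, 0, 0.145, 0, 0, 0], [0, 0, 0.145, 0, 0, 0]],
])

```text
time: 44.6
position: [0.5793, -0.3259, 0.0188]
tcp_rot: [[0.168, -0.986, 0.0], [-0.986, -0.168, -0.0], [0.0, -0.0, -1.0]]
contact_force: [0.0, -0.0, -0.4]
finger_gap: 0.0261
gripper_force: 20.0
```

Emit:
drive_tool([
  [[0, 0, 0.0005, 0, 0, 0], [0, 0, 0.001, 0, 0, 0], [0, 0, 0.001, 0, 0, 0], [0, 0, 0.001, 0, 0, 0], [0, 0, 0.001, 0, 0, 0], [0, 0, 0.001, 0, 0, 0], [0, 0, 0.001, 0, 0, 0], [0, 0, 0.001, 0, 0, 0], [0, 0, 0.001, 0, 0, 0], [0, 0, 0.001, 0, 0, 0]],
])

```text
time: 45.85
position: [0.5793, -0.3259, 0.0177]
tcp_rot: [[0.169, -0.986, 0.0], [-0.986, -0.169, -0.0], [0.0, -0.0, -1.0]]
contact_force: [-0.1, -0.3, 1.8]
finger_gap: 0.0261
gripper_force: 20.0
```

Emit:
drive_tool([
  [[0, 0, 0, 0, 0, 0], [0, 0, 0, 0, 0, 0], [0, 0, 0, 0, 0, 0], [0, 0, 0, 0, 0, 0], [0, 0, -0.01, 0, 0, 0], [0, 0, -0.03, 0, 0, 0], [0, 0, -0.07, 0, 0, 0], [0, 0, -0.12, 0, 0, 0], [0, 0, -0.17, 0, 0, 0], [0, 0, -0.2, 0, 0, 0]],
], claw=0.45)

```text
time: 47.1
position: [0.5799, -0.3262, 0.2218]
tcp_rot: [[0.169, -0.986, 0.004], [-0.986, -0.169, -0.002], [0.002, -0.004, -1.0]]
contact_force: [-0.3, -0.5, -1.2]
finger_gap: 0.0396
gripper_force: 0.0
```

Emit:
drive_tool([
  [[-0.03, 0, 0, 0, 0, 0], [-0.08, 0, 0, 0, 0, 0], [-0.13, 0, 0, 0, 0, 0], [-0.16, 0, 0, 0, 0, 0], [-0.18, 0, 0, 0, 0, 0], [-0.18, 0, 0, 0, 0, 0], [-0.18, 0, 0, 0, 0, 0], [-0.18, 0, 0, 0, 0, 0], [-0.18, 0, 0, 0, 0, 0], [-0.18, 0, 0, 0, 0, 0]],
])

```text
time: 48.35
position: [0.5488, -0.1488, 0.2174]
tcp_rot: [[0.168, -0.986, -0.0], [-0.986, -0.168, -0.0], [-0.0, 0.0, -1.0]]
contact_force: [-0.1, 0.1, -0.3]
finger_gap: 0.0394
gripper_force: 0.0
```

```bash
python3 - <<'E'
from h import *
st=manip.sense(); print(st["time"],st["position"])
F=[]
for c in ("side","scene"):
    print(c); s,W,T=meas(c,["corner_block","tenon_block","dowel_front","knob","square_foot"],.4); F.append(s["frame"])
F.append(look("wrist")[0]["frame"])
F=[cv2.resize(f,(400,300)) for f in F]
cv2.imwrite("pics/end.png",np.vstack([np.hstack(F[:2]),np.hstack([F[2],F[2]*0])])[:,:,::-1])
E
```

```text
48.35 [ 0.54881823 -0.14879159  0.21737495]
side
corner_block 0.85 [323. 335.] 763 [155 125  79] z 45 top [ 494.7 -333.1] [56.8 52.9] 8.1
tenon_block 0.71 [355. 312.] 518 [116  92  58] z 41 top [ 578.3 -317.2] [27.7 61.7] 10.7
tenon_block 0.42 [213. 170.] 789 [133 102  68] z 15 top [501.6 332.3] [150.5 117.9] 12.0
dowel_front 0.57 [200. 164.] 135 [167 133  84] z 45 top [459.2 322.8] [24.9 52.7] 9.0
knob 0.69 [217. 160.] 166 [162 130  83] z 47 top [531.2 336.2] [31.1 32.4] 30.5
square_foot 0.92 [236. 222.] 353 [186 151  96] z 34 top [473.8  56.5] [51.7 49. ] 89.0
scene
tenon_block 0.52 [185. 160.] 287 [123  93  57] z 41 top [ 579.  -320.3] [27.  52.5] 7.4
dowel_front 0.71 [413. 281.] 353 [195 153  95] z 44 top [460.6 326.2] [25.9 49.7] 12.4
knob 0.7 [400. 304.] 345 [204 163 102] z 46 top [529.3 338.1] [36.4 33.3] 36.2
square_foot 0.96 [317. 214.] 420 [218 175 109] z 34 top [472.   59.4] [50.5 50.7] 89.2
```

View pics/end.png

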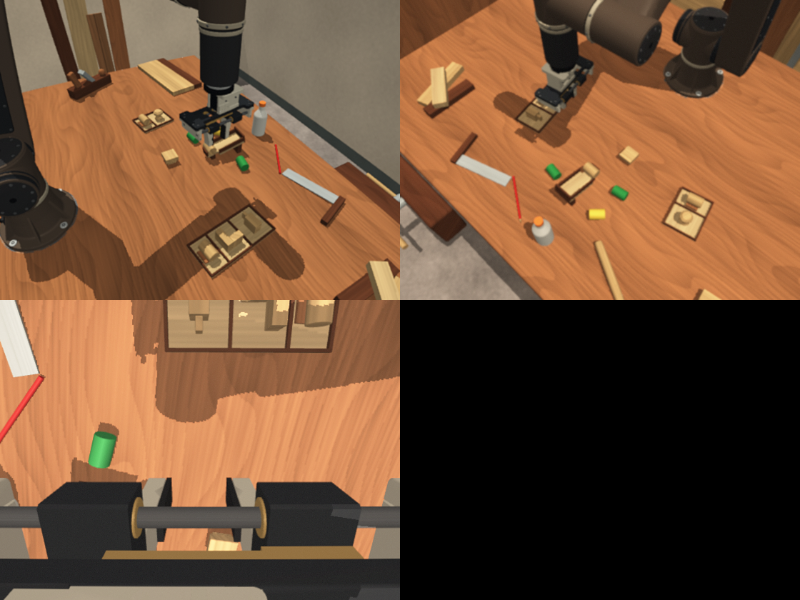

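Both kits are filled. The last dowel is at the rack front (about (590,170) in the composite) and the foot has not moved. I'll hand in.

```bash
python3 -c "
from rig import manip
print(manip.sign_off())"
```

```text
the job is handed in; nothing more can be done
None
```

Both kits are made up and the job is handed in, at about 48 s of the 115 s allowed. The final pictures show every part in its pocket or cradle, the last dowel at the front of the rack, and the square foot undisturbed.

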